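# Clamp a glued sherd in the bonding jig

## Task

In the jig on the bench, hold the dark grey sherd (not the red one) for its glue to set: turn the red clamp knob anticlockwise to free the sliding jaw, slide the jaw to the dark sherd's side until the sherd is gently held against the end jaw with the jaw's sprung cork pad pressed in about halfway, then, without letting it spring back, turn the knob clockwise to lock it tight and let go. Leave the red sherd, the jar, the brass weight and the brush where they are.

Things in the scene. Friction and masses are not known exactly. Their poses are not given: they have to be found in the camera images.
- jig: Fixed bonding jig: plywood base 200 (x) x 460 (y) x 18 mm high; origin at the centre of its underside. A steel rail runs along its y at x = -60 mm. The sherds lie on the base (z = 18 mm) near x = +40 mm, one in the left bay (+y), one in the right bay (-y). Fixed end jaws with cork faces at y = +175 and y = -175 mm, up to z = 60 mm. Its yaw varies.
- carriage (a joint): Sliding jaw (blue block 60 x 56 mm over the rail, aluminium arm across the bays), its position along the jig's y in m, 0 in the middle, + towards the left bay, stops at +-0.085. It slides easily when free (about 1 N) and is held against a push of 10 N and more when locked.
- clamp (a joint): Angle of the clamp knob in rad, growing clockwise as seen from above the knob. 0 to 1.6 between its stops: below 0.6 the jaw is free, the clamp bites from about 0.8 on, above 1.15 it is locked tight. It stays where it is left.
- knob_grip (a point): Grip point of the clamp knob, on its axis: a red bar 50 mm long (along this point's x), 14 mm thick (along y), 30 mm high, from 17 mm below this point to 13 mm above it. z is the knob's axis, leaning 29 degrees (0.5 rad) from vertical towards the jig's -x side; 30 mm below the point, along the axis, is the sloped head of the jaw, 52 mm square. It moves with the knob.
- pad_left (a joint): How far the sprung cork pad on the jaw's left (+y) side is pressed in, m: 0 out, 0.012 at its stop; 0.7 N per mm.
- pad_right (a joint): The same for the pad on the jaw's right (-y) side.
- pad_left_face (a point): Centre of the left pad's cork face (70 mm along x, 30 mm high), 36 mm to +y of the jaw's middle when out.
- pad_right_face (a point): Centre of the right pad's cork face, 36 mm to -y of the jaw's middle when out.
- dark_sherd: Loose dark grey potsherd of uneven outline, about 76 mm along its y and 63 along x, 11 mm thick at the rim and 15 in the middle; origin at the centre of its underside. It lies a little askew in one of the two bays.
- red_sherd: Loose terracotta-red potsherd, about 68 mm along its y, 15 mm thick; in the other bay.
- jar: Amber jar with white cap, 54 mm wide, 65 mm high, standing beside one end of the jig.
- weight: Brass weight, 44 mm wide, 40 mm high, standing beside the other end of the jig.
- brush: Brush 170 mm long, lying on the robot's side of the jig.
Not all that is in view belongs to the job. What is meant by the dark_sherd is not purple or turquoise, and is the larger of those in its own colour.

How it is judged:
By the outcome, as a careful person would: the job done as asked, in the order asked, and still so for the second after the job is handed in, with the robot touching nothing.
It also fails if it takes over 53 s, if anything falls off the work surface, if the arm or the gripper's body presses on something with over 40 N, if the wrist force passes 120 N, or if a joint passes its speed limit or range.

## Robot

A 6-joint arm with a two-finger parallel gripper is mounted at the origin on the work surface. World frame = base frame: x ahead of the robot, y to its left, z up, the work surface at z = 0. Lengths are in m, angles in rad, forces in N, time in s.
With the tool pointing down it reaches from about 0.35 to 0.8 m from the base axis. Payload 7.3 kg.
Tool frame: the origin (TCP) lies midway between the tips of the shut fingers; the grasp point (between the pads) lies 19 mm behind it; z points along the fingers, y is the line along which they close (so a half turn about z gives the same grasp; the last joint's range is limited). The gripper opens to 85 mm and grips with 20 to 120 N. Pads are 22 mm wide; open, the fingers measure 114 mm over their backs; the gripper's body (76 mm by 85 mm) begins 54 mm behind the grasp point. The pads swing forward as they close: fully open they stand 13 mm farther back than shut.
Start: joints at [0.961, 0.342, 1.524, -0, 1.275, -0.146], TCP at [0.235, 0.47, 0.231] pointing down, gripper open.
Joint ranges: [-2.53, 2.53], [-0.77, 2.02], [0.04, 2.7], [-1, 4.14], [0.28, 2.66], [-3.11, 3.11]. Speed limits (rad/s): [2.57, 2.57, 3.14, 3.14, 3.14, 3.14].

## Interface

Orientations are given as a rotation vector (axis times angle).
In Python, from bench import bot gives the robot as it stands. Calls block until the motion is done:
- bot.movep(position, orientation): joint-space move of the TCP to a pose.
- bot.move_linear(position, frame=None, speed=0.15, until_force=None): straight line of the TCP; frame=None keeps the orientation; speed is the mean speed in m/s. With until_force (N) it stops when the force on the tool has changed by that much, and returns True; else False.
- bot.goto_joints(angles): joint-space move.
- bot.command_gripper(opening): finger opening in m; the grip force is fixed at half the most; returns when the fingers have stopped.
- bot.dwell(seconds).
- bot.ik(position, orientation): joint angles nearest the present ones, or None.
- bot.observe(): the state.
- bot.read_camera(name): name is "scene" or "top" or "wrist"; returns (picture, depth): 480x640x3 uint8, red, green, blue; 480x640 float32, m along the optical axis (not along the pixel's ray), 0 where there is no reading.
- bot.camera_info(name): a dict with "vertical_fov" (degrees; the focal length in pixels is half the picture's height over the tangent of half this angle, whatever the lens; pixels are square), "cx", "cy" (the principal point, pixels), "R" (3x3) and "t" (3): a world point X has camera coordinates R X + t. Camera axes: x right, y down, z forward; pixel columns grow to the right and rows downward; lengths in m; the calibration is good to about 2 mm. The wrist camera is an equidistant fisheye: a pixel r from the principal point sees the ray r / f radians off the axis. A picture is of the moment at which its call begins: read the wrist's pose just before it. camera_info takes no time and is no camera call; for the wrist camera it gives the pose at the moment of the call.
A pose or a line that the arm cannot do raises bot.PlanningError and nothing moves.
- bot.job_done(): hands the job in; it is judged then, once.
The state is a dict: "time_s": time; "q": joint angles; "dq": joint speeds; "effort": joint torques, N m; "position": TCP position; "orientation": TCP orientation; "wrist_force": force on the tool from outside, world axes, zero at the start; "ft_torque": the same for the moment, N m; "gripper_width": finger opening in m; "finger_force": force on a finger pad.
Only numpy, scipy, OpenCV 4.12 (cv2) and the standard library are available. Lean on these libraries where they do the work, as an engineer would, in place of code of your own. Each camera call takes 0.05 s, during which the arm holds its last target. There are 200 camera calls.

## Working session

There is one attempt and no reset: what is moved stays moved. The work goes in short steps, each a Python script; the robot and the scene stay as the last script left them, time stands still between calls to the robot, and variables do not carry over. Pictures are saved under pics/ and viewed, at most 10 in all, crops included, and the job is handed in when it is done.

```bash
mkdir -p pics; ls; python3 - <<'E'
from bench import bot
import cv2,numpy as np
for n in("scene","top"):
    p,d=bot.read_camera(n); cv2.imwrite(f"pics/{n}0.png",p[...,::-1]); np.savez(f"{n}0.npz",p=p,d=d,**bot.camera_info(n))
    print(n,bot.camera_info(n),(d>0).mean())
o=bot.observe();print(o)
E
```

```text
pics
scene {'vertical_fov': 50.485458643330595, 'cx': 321.86282728386976, 'cy': 241.72787416478036, 'R': array([[ 0.78905697,  0.61431884, -0.0012082 ],
       [ 0.36214779, -0.46674472, -0.80684469],
       [-0.49622381,  0.63620888, -0.59076238]]), 't': array([-0.43387684, -0.15615993,  1.55661046])} 0.9961197916666666
top {'vertical_fov': 57.4681717698265, 'cx': 316.1411596220632, 'cy': 240.01467561287166, 'R': array([[-0.02254937, -0.99967177, -0.01216073],
       [-0.99234262,  0.02385828, -0.12118954],
       [ 0.1214399 ,  0.00933486, -0.99255489]]), 't': array([-0.03313701,  0.54924754,  0.92511343])} 0.9960286458333333
{'time_s': 0.1, 'q': array([ 9.60989301e-01,  3.42655620e-01,  1.52491009e+00,  2.29818790e-05,
        1.27542486e+00, -1.46003778e-01]), 'dq': array([-0.00090557, -0.00162018, -0.00286407,  0.00023522,  0.00130822,
       -0.00101627]), 'effort': array([ 1.44151545e-03, -4.34449375e+01, -2.46490037e+01, -2.21634914e-04,
        4.76628717e-03, -7.14001743e-06]), 'position': array([0.23462828, 0.4692528 , 0.23069811]), 'orientation': array([-7.21914881e-01, -3.05697077e+00,  2.02781174e-03]), 'wrist_force': array([-0.20628009,  0.45969958, -0.48516219]), 'ft_torque': array([ 0.03894797, -0.00395227, -0.00213074]), 'finger_force': 0.0, 'gripper_width': 0.08521266553302455}
```

View pics/scene0.png

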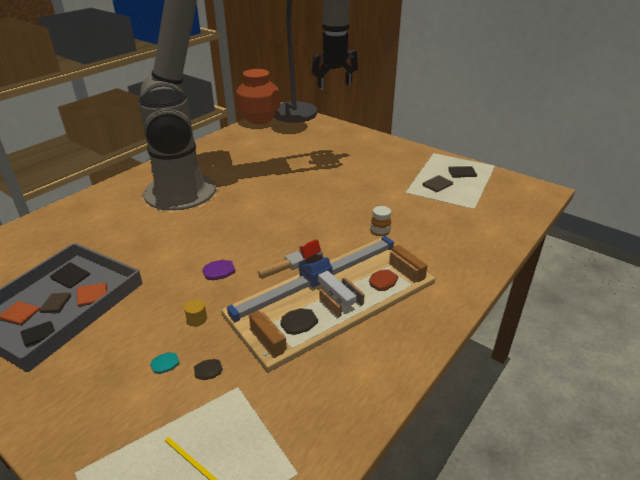

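View pics/top0.png

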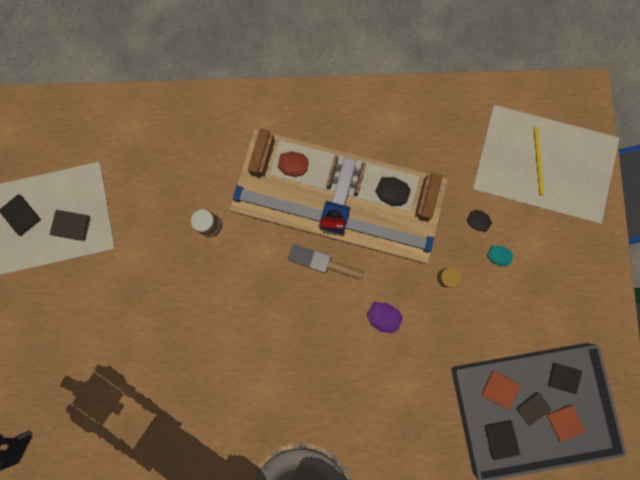

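The top view shows the jig, yawed a little. The dark sherd is in its right (-y) bay at about (393,191), the red sherd at (293,163), the red knob at (333,221) and the jaw at (343,185). The brush lies on the robot's side at (325,262). The scene view agrees, with the knob at (311,250).

```bash
cat > h.py <<'E'
import numpy as np,cv2
from scipy.spatial.transform import Rotation as Rn
def f(c): return 240/np.tan(np.radians(float(c["vertical_fov"]))/2)
def rays(c,uv,fish=False):
    uv=np.atleast_2d(uv).astype(float); a=(uv-[float(c["cx"]),float(c["cy"])])/f(c)
    if fish:
        r=np.linalg.norm(a,axis=1,keepdims=True)+1e-9
        v=np.hstack([a/r*np.sin(r),np.cos(r)])
    else: v=np.hstack([a,np.ones((len(a),1))])
    R=np.array(c["R"]); return -R.T@np.array(c["t"]), v@R   # origin, dirs
def onplane(c,uv,z,fish=False):
    o,d=rays(c,uv,fish); return o+d*((z-o[2])/d[:,2])[:,None]
def tri(c1,p1,c2,p2,f1=False,f2=False):
    A=np.zeros((3,3));b=np.zeros(3)
    for c,p,fi in((c1,p1,f1),(c2,p2,f2)):
        o,d=rays(c,p,fi); d=d[0]/np.linalg.norm(d[0]); M=np.eye(3)-np.outer(d,d); A+=M;b+=M@o
    return np.linalg.solve(A,b)
def cloud(c,dep,mask,fish=False):
    v,u=np.nonzero(mask&(dep>0)); o,d=rays(c,np.c_[u,v],fish)
    if fish:
        d=d/((d@np.array(c["R"]).T)[:,2:3])
    return o+d*dep[v,u][:,None], np.c_[u,v]
E
python3 - <<'E'
from h import *
for n in("top","scene"):
    c=np.load(n+"0.npz");p=c["p"];d=c["d"];h=cv2.cvtColor(p,cv2.COLOR_RGB2HSV)
    roi=np.zeros((480,640),bool)
    if n=="top": roi[110:280,190:470]=1
    else: roi[200:370,210:440]=1
    H,S,V=[h[...,i].astype(int) for i in range(3)]
    masks={"knob":((H<6)|(H>174))&(S>190)&(V>90),"blue":(H>100)&(H<130)&(S>120)&(V>50),"dark":(V<60)&(S<130)}
    for k,m in masks.items():
        m=(m&roi).astype(np.uint8);nn,l,st,ce=cv2.connectedComponentsWithStats(m)
        for i in range(1,nn):
            if st[i,4]>25:
                P,_=cloud(c,d,l==i); 
                print(n,k,st[i],ce[i].round(1),"med",np.median(P,0).round(3),"min",P.min(0).round(3),"max",P.max(0).round(3))
    P,_=cloud(c,d,roi); z=P[:,2]
    print(np.histogram(z,bins=np.arange(-.02,.14,.006)))
for n,r in(("top",(120,270,220,460)),("scene",(225,365,215,445))):
    c=np.load(n+"0.npz")["p"][r[0]:r[1],r[2]:r[3]]; c=cv2.resize(c,None,fx=3.3,fy=3.3,interpolation=cv2.INTER_CUBIC)
    cv2.imwrite(f"pics/{n}crop.png",c[...,::-1])
E
```

```text
top knob [321 218  23  10 160] [330.8 222.3] med [ 0.575 -0.077  0.105] min [ 0.565 -0.103  0.086] max [ 0.587 -0.057  0.112]
top blue [234 186   8  15  71] [237.1 193.1] med [0.656 0.127 0.038] min [0.64  0.118 0.034] max [0.673 0.133 0.043]
top blue [323 202  26  18 217] [335.9 209.1] med [ 0.608 -0.091  0.076] min [ 0.587 -0.116  0.061] max [ 0.627 -0.062  0.084]
top blue [425 237   8  15  72] [428.7 243.8] med [ 0.533 -0.29   0.039] min [ 0.518 -0.298  0.035] max [ 0.549 -0.281  0.041]
top dark [376 178  34  28 706] [392.6 191.2] med [ 0.654 -0.218  0.031] min [ 0.622 -0.255  0.024] max [ 0.685 -0.181  0.036]
top dark [325 210  18   8 100] [333.8 213.9] med [ 0.597 -0.085  0.081] min [ 0.589 -0.102  0.07 ] max [ 0.606 -0.066  0.086]
top dark [320 227  25   8  61] [332.9 229.8] med [ 0.567 -0.083  0.06 ] min [ 0.558 -0.106  0.043] max [ 0.573 -0.055  0.108]
(array([    0,     5, 11073, 16671,   140,  4332,  7516,   435,  2742,
         814,   194,   527,  1116,  1081,   194,    79,   176,    56,
          22,    27,    92,    94,     2,     0,     0,     0]), array([-0.02 , -0.014
[... 1116 characters left out ...]
ark [281 310  37  24 615] [298.3 320.9] med [ 0.665 -0.227  0.033] min [ 0.632 -0.262  0.018] max [ 0.693 -0.188  0.037]
scene dark [210 360  12  10  93] [214.6 364.8] med [ 0.599 -0.404  0.011] min [ 0.583 -0.417  0.005] max [ 0.613 -0.391  0.014]
(array([    0,     0,   993, 22131,   961,  1064,  6418,   793,  1644,
        1365,   427,   468,   708,  1176,   247,    84,   128,    80,
          65,    56,    65,    63,     9,     0,     0,     0]), array([-0.02 , -0.014, -0.008, -0.002,  0.004,  0.01 ,  0.016,  0.022,
        0.028,  0.034,  0.04 ,  0.046,  0.052,  0.058,  0.064,  0.07 ,
        0.076,  0.082,  0.088,  0.094,  0.1  ,  0.106,  0.112,  0.118,
        0.124,  0.13 ,  0.136]))
```

View pics/topcrop.png

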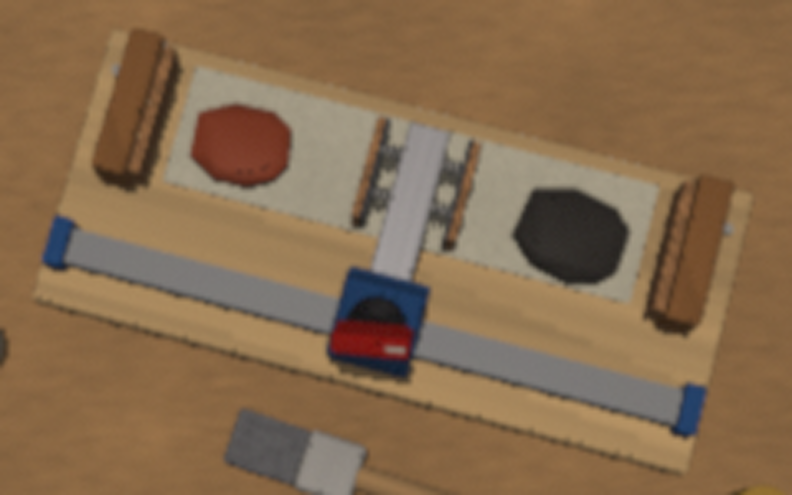

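```bash
cat >> h.py <<'E'
yaw=-0.288
def fr(yaw=yaw):
    jx=np.array([np.cos(yaw),np.sin(yaw),0]);jy=np.array([-np.sin(yaw),np.cos(yaw),0])
    a=np.cos(.5)*np.array([0,0,1])-np.sin(.5)*jx
    return jx,jy,a
def ori(phi,s=1):
    "bar at angle phi counterclockwise from jig +y about the axis; tool y across it"
    jx,jy,a=fr(); e2=np.cross(a,jy); b=np.cos(phi)*jy+np.sin(phi)*e2
    z=-a; y=s*np.cross(a,b); x=np.cross(y,z)
    return Rn.from_matrix(np.c_[x,y,z]).as_rotvec()
E
python3 - <<'E'
from h import *
from bench import bot
jx,jy,a=fr(); K=np.array([.583,-.08,.098])
for s in(1,-1):
  for phi in(-.8,-.4,0,.4,.8,1.2,1.6,2):
    r=[]
    for dy in(0,-.085):
        q=bot.ik(K+jy*dy-a*.019,ori(phi,s)); r.append(None if q is None else np.round(q,2).tolist())
    print(s,phi,r)
# look
for s in (1,-1):
  q=bot.ik(K+a*.15,ori(0.15,s)); print(s,None if q is None else np.round(q,2))
E
```

```text
1 -0.8 [None, None]
1 -0.4 [None, None]
1 0 [None, None]
1 0.4 [None, None]
1 0.8 [None, None]
1 1.2 [None, None]
1 1.6 [None, None]
1 2 [None, None]
-1 -0.8 [None, None]
-1 -0.4 [None, None]
-1 0 [None, None]
-1 0.4 [None, None]
-1 0.8 [None, None]
-1 1.2 [None, None]
-1 1.6 [None, None]
-1 2 [None, None]
1 [-0.25  0.1   1.97 -0.03  0.57  3.05]
-1 [-0.25  0.1   1.97 -0.03  0.57 -0.09]
```

```bash
python3 - <<'E'
from h import *
from bench import bot
jx,jy,a=fr(); K=np.array([.583,-.08,.098])
bot.movep(K+a*.15,ori(0.15,-1))
def shot(i):
    c=bot.camera_info("wrist");p,d=bot.read_camera("wrist");np.savez(f"w{i}.npz",p=p,d=d,**c);cv2.imwrite(f"pics/w{i}.png",p[...,::-1])
bot.dwell(.2);shot(1)
for h in(.15,.1,.07,.04,.02,0,-.019):
  print(h,[None if q is None else np.round(q,2).tolist() for q in [bot.ik(K+a*h,ori(.15,-1))]])
# feasible tilts at the grasp
for t in(0,.1,.2,.3,.35,.4,.45,.5):
  o=(Rn.from_rotvec(-jy*(t-.5)*-1)*Rn.from_rotvec(ori(.15,-1)))
  print(t,o.apply([0,0,1]).round(2),[None if q is None else np.round(q,2).tolist() for q in [bot.ik(K+o.apply([0,0,.017]),o.as_rotvec())]])
bot.move_linear(K+a*.15+jy*.04,speed=.2); bot.dwell(.2);shot(2)
print(bot.observe()["time_s"])
E
```

```text
0.15 [[-0.25, 0.1, 1.97, -0.03, 0.57, -0.09]]
0.1 [[-0.26, 0.21, 1.98, -0.04, 0.45, -0.09]]
0.07 [[-0.26, 0.27, 1.98, -0.04, 0.39, -0.09]]
0.04 [[-0.26, 0.34, 1.98, -0.05, 0.32, -0.08]]
0.02 [[-0.26, 0.38, 1.97, -0.05, 0.28, -0.08]]
0 [None]
-0.019 [None]
0 [ 0.81 -0.24 -0.54] [[-0.25, 0.61, 2.29, 3.19, 0.76, 2.98]]
0.1 [ 0.75 -0.22 -0.62] [[-0.25, 0.55, 2.24, 3.2, 0.55, 2.97]]
0.2 [ 0.69 -0.2  -0.7 ] [[-0.25, 0.51, 2.18, 3.21, 0.34, 2.95]]
0.3 [ 0.62 -0.18 -0.76] [None]
0.35 [ 0.58 -0.17 -0.8 ] [None]
0.4 [ 0.54 -0.16 -0.83] [None]
0.45 [ 0.5  -0.15 -0.85] [None]
0.5 [ 0.46 -0.14 -0.88] [None]
3.075
```

View pics/w1.png

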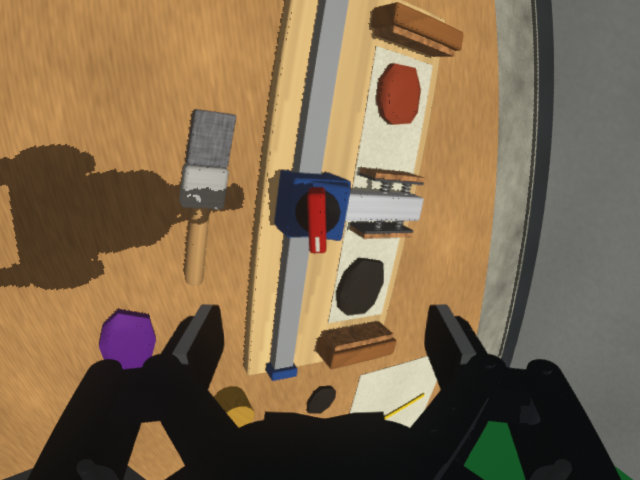

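The wrist view shows the red bar at about (317,220), nearly upright in the picture, on the black disc of the blue block. The dark sherd is at (360,286), the right pad at (380,230) and the right end jaw at (355,342). At this tilt joint 5 hits its lower limit, so I'll lean the tool along the bar, which keeps the pads flat on it.

```bash
python3 - <<'E'
from h import *
from bench import bot
jx,jy,a=fr();e2=np.cross(a,jy)
C=[np.load(f"w{i}.npz") for i in(1,2)]; cen=[];
for c in C:
    h=cv2.cvtColor(c["p"],cv2.COLOR_RGB2HSV).astype(int);H,S,V=h[...,0],h[...,1],h[...,2]
    m=(((H<6)|(H>174))&(S>190)&(V>60)).astype(np.uint8); m[:120]=0;m[300:]=0
    m=cv2.morphologyEx(m,cv2.MORPH_CLOSE,np.ones((7,7)))
    n,l,st,ce=cv2.connectedComponentsWithStats(m); i=1+st[1:,4].argmax(); print(st[i],ce[i])
    P,uv=cloud(c,c["d"],l==i,True)
    L=np.c_[P@jy,P@e2,P@a]; print("a-height pct",np.percentile(L[:,2],[5,25,50,75,95]).round(4))
    top=L[:,2]>np.percentile(L[:,2],60)-.004
    r=cv2.minAreaRect(L[top][:,:2].astype(np.float32)); hh=np.median(L[top][:,2])
    ctr=r[0][0]*jy+r[0][1]*e2+hh*a
    bx=cv2.boxPoints(r);e=[bx[1]-bx[0],bx[2]-bx[1]];e=max(e,key=np.linalg.norm);e*=np.sign(e[0])
    print("top ctr",ctr.round(4),"size",np.round(r[1],4),"phi",np.arctan2(e[1],e[0]).round(3)); cen.append(uv[top].mean(0))
    # right-bay things
    P,uv=cloud(c,c["d"],np.ones((480,640),bool),True)
    rgb=c["p"][uv[:,1],uv[:,0]].astype(int); q=(P-ctr)
    J=np.c_[P@jx,P@jy,P[:,2]]; k=ctr@jx,ctr@jy
    near=(np.abs(J[:,0]-k[0]-.1)<.13)&(np.abs(J[:,1]-k[1]+.02)<.24)
    bl=near&(rgb[:,2]>70)&(rgb[:,0]<60)&(rgb[:,1]<95)&(J[:,2]<.05)
    for sgn in(1,-1):
        x=bl&(sgn*(J[:,1]-k[1])>.1); print("rail end",np.median(P[x],0).round(4),x.sum()) 
    dk=near&(rgb.max(1)<60)&(J[:,2]<.045)&(J[:,2]>.02)&(J[:,1]-k[1]<-.045)&(J[:,1]-k[1]>-.16)
    print("dark jig-y rel knob",np.percentile(J[dk,1]-k[1],[1,50,99]).round(4),"z",np.percentile(J[dk,2],[5,50,95]).round(3), dk.sum())
print("tri",tri(C[0],cen[0],C[1],cen[1],True,True).round(4))
K=np.array([.583,-.08,.098])
for tau in(.15,.2,.25,.3,.35):
  for s in(1,-1):
    r=[]
    for phi in(-.3,0,.3,.8,1.2,1.6):
      for dy in(0,-.08):
        o=Rn.from_rotvec(ori(phi,s)); b=np.cos(phi)*jy+np.sin(phi)*e2
        o=Rn.from_rotvec(np.cross(b,a)*-tau)*o
        q=bot.ik(K+a*.002+o.apply([0,0,.019]),o.as_rotvec()); r.append('-' if q is None else tuple(np.round(q[3:],2).tolist()))
    print(tau,s,(-o.apply([0,0,1])@a).round(3),((-o.apply([0,0,1]))@b).round(3),r)
E
```

```text
[308 190  18  63 994] [316.93158954 221.61770624]
a-height pct [-0.1812 -0.1795 -0.1789 -0.1784 -0.1776]
top ctr [ 0.5713 -0.0784  0.1076] size [0.0489 0.013 ] phi 0.184
rail end [nan nan nan] 0
rail end [ 0.5351 -0.2891  0.0398] 190
dark jig-y rel knob [-0.143  -0.1053 -0.0738] z [0.024 0.032 0.034] 1921
[301 234  18  61 894] [310.39038031 265.39932886]
a-height pct [-0.181  -0.1796 -0.179  -0.1785 -0.1778]
top ctr [ 0.5713 -0.0782  0.1074] size [0.0484 0.0137] phi 0.148
rail end [0.6573 0.1226 0.0398] 187
rail end [ 0.5349 -0.2887  0.0397] 167
dark jig-y rel knob [-0.1424 -0.1043 -0.0735] z [0.024 0.032 0.034] 1750
tri [ 0.5748 -0.0804  0.1007]
0.15 1 0.989 0.149 [(-0.56, 0.37, -2.2), (-0.56, 0.37, -2.2), (-0.72, 0.32, -2.34), (-0.72, 0.32, -2.34), '-', '-', '-', '-', '-', '-', '-', '-']
0.15 -1 0.989 0.149 [(-0.56, 0.37, 0.94), (-0.56, 0.37, 0.94), (-0.72, 0.32, 0.8), (-0.72, 0.32, 0.8), '-', '-', '-', '-', '-', '-', '-', '-']
0.2 1 0.98 0.199 [(-0.63, 0.43, -2.11), (-0.63, 0.43, -2.11), (-0.83, 0.38, -2.21), (-0.83, 0.38, -2.21), '-', '-', '-', '-', '-', '-', '-', '-']
0.2 -1 0.9
[... 411 characters left out ...]
'-']
0.3 1 0.955 0.296 [(-0.72, 0.56, -2.0), (-0.72, 0.56, -2.0), (-0.96, 0.49, -2.04), (-0.96, 0.49, -2.04), '-', '-', '-', '-', (3.75, 0.33, -1.71), (3.75, 0.33, -1.71), (3.17, 0.34, -1.61), (3.17, 0.34, -1.61)]
0.3 -1 0.955 0.296 [(-0.72, 0.56, 1.15), (-0.72, 0.56, 1.15), (-0.96, 0.49, 1.1), (-0.96, 0.49, 1.1), '-', '-', '-', '-', (3.75, 0.33, 1.43), (3.75, 0.33, 1.43), (3.17, 0.34, 1.53), (3.17, 0.34, 1.53)]
0.35 1 0.939 0.343 [(-0.75, 0.63, -1.96), (-0.75, 0.63, -1.96), (-0.99, 0.55, -1.99), (-0.99, 0.55, -1.99), '-', '-', '-', '-', (3.71, 0.42, -1.65), (3.71, 0.42, -1.65), (3.16, 0.44, -1.6), (3.16, 0.44, -1.6)]
0.35 -1 0.939 0.343 [(-0.75, 0.63, 1.19), (-0.75, 0.63, 1.19), (-0.99, 0.55, 1.16), (-0.99, 0.55, 1.16), '-', '-', '-', '-', (3.71, 0.42, 1.49), (3.71, 0.42, 1.49), (3.16, 0.44, 1.54), (3.16, 0.44, 1.54)]
  return _methods._mean(a, axis=axis, dtype=dtype,
  ret = um.true_divide(
```

```bash
cat >> h.py <<'E'
def pose(phi,tau,K,dy=0,s=-1,up=.002):
    jx,jy,a=fr();e2=np.cross(a,jy);b=np.cos(phi)*jy+np.sin(phi)*e2
    o=Rn.from_rotvec(np.cross(b,a)*tau)*Rn.from_rotvec(ori(phi,s))   # lean the tool's back towards -b
    return K+jy*dy+a*up+o.apply([0,0,.019]),o.as_rotvec()
E
python3 - <<'E'
from h import *
from bench import bot
jx,jy,a=fr()
K=np.array([.5773,-.0801,.0961])
c=np.load("w1.npz");t=np.load("top0.npz");s=np.load("scene0.npz")
def cen(c):
    h=cv2.cvtColor(c["p"],cv2.COLOR_RGB2HSV).astype(int);m=((h[...,0]<6)|(h[...,0]>174))&(h[...,1]>190)&(h[...,2]>60)
    return m
m=cen(t);m[:200]=0;m[240:]=0;m[:,:315]=0;m[:,350:]=0
tc=np.argwhere(m).mean(0)[::-1]
print("tri w1/top",tri(c,[316.9,221.6],t,tc,True,False).round(4), tc)
for tau in(.2,.25,.3,.35,.4):
    r=[]
    for phi in(-.3,0,.16,.5,.8,1.1,1.4,1.7):
      for dy in(0,-.08):
        q=bot.ik(*pose(phi,tau,K,dy)); r.append('-' if q is None else tuple(np.round(q[3:],2).tolist()))
    print(tau,r)
p,o=pose(.16,.3,K);R=Rn.from_rotvec(o); print("R axes",R.as_matrix().round(2).tolist())
print("lift",bot.ik(*pose(.16,.3,K,up=.08)))
E
```

```text
tri w1/top [ 0.5749 -0.0782  0.1034] [330.90857143 221.98285714]
0.2 ['-', (1.17, 0.37, -1.1), (0.9, 0.32, -0.97), (0.93, 0.42, -1.16), (0.77, 0.35, -1.0), (0.82, 0.44, -1.2), (0.54, 0.42, -1.09), (0.61, 0.48, -1.31), (0.36, 0.47, -1.2), (0.45, 0.51, -1.43), (0.21, 0.51, -1.32), (0.3, 0.53, -1.56), (0.07, 0.53, -1.46), (0.16, 0.53, -1.7), (-0.07, 0.54, -1.6), (0.02, 0.52, -1.84)]
0.25 [(1.33, 0.32, -1.13), (1.24, 0.43, -1.2), (1.0, 0.38, -1.09), (0.98, 0.48, -1.23), (0.85, 0.41, -1.1), (0.86, 0.5, -1.26), (0.59, 0.48, -1.15), (0.63, 0.55, -1.34), (0.4, 0.54, -1.24), (0.45, 0.59, -1.44), (0.23, 0.58, -1.35), (0.29, 0.61, -1.56), (0.08, 0.61, -1.47), (0.14, 0.61, -1.68), (-0.07, 0.61, -1.6), (-0.0, 0.6, -1.81)]
0.3 [(1.42, 0.38, -1.25), (1.29, 0.49, -1.28), (1.06, 0.44, -1.18), (1.01, 0.54, -1.28), (0.9, 0.47, -1.17), (0.88, 0.57, -1.3), (0.62, 0.55, -1.21), (0.64, 0.62, -1.37), (0.42, 0.61, -1.27), (0.46, 0.66, -1.45), (0.24, 0.65, -1.37), (0.29, 0.68, -1.56), (0.08, 0.68, -1.48), (0.13, 0.69, -1.67), (-0.07, 0.69, -1.6), (-0.02, 0.67, -1.79)]
0.35 [(1.47, 0.45, -1.33), (1.33, 0.55, -1.34), (1.11, 0.5, -1.25), (1.04, 0.6, -1.33), (0.94, 0.53, -1.23), (0.9, 0.63, -1.34), (0.65, 0.61, -1.25), (0.65, 0.69, -1.39), (0.44, 0.67, -1.3), (0.46, 0.73, -1.46), (0.26, 0.72, -1.39), (0.28, 0.76, -1.55), (0.09, 0.76, -1.49), (0.12, 0.76, -1.66), (-0.07, 0.77, -1.6), (-0.04, 0.75, -1.77)]
0.4 [(1.51, 0.51, -1.4), (1.35, 0.61, -1.39), (1.14, 0.56, -1.31), (1.05, 0.66, -1.36), (0.97, 0.59, -1.28), (0.91, 0.69, -1.36), (0.67, 0.67, -1.28), (0.65, 0.75, -1.4), (0.45, 0.74, -1.32), (0.46, 0.8, -1.47), (0.26, 0.8, -1.4), (0.28, 0.83, -1.55), (0.09, 0.83, -1.49), (0.11, 0.84, -1.65), (-0.07, 0.84, -1.59), (-0.05, 0.82, -1.75)]
R axes [[0.0, 0.88, 0.48], [0.98, -0.09, 0.16], [0.19, 0.47, -0.86]]
lift [-0.47004082  0.30817394  1.98314099  0.72205283  0.58028663 -0.97791531]
```

```bash
cat >> h.py <<'E'
K0=np.array([.5773,-.0801,.0961]);TAU=.25
def st(bot,msg=""):
    o=bot.observe();jx,jy,a=fr();F=o["wrist_force"];T=o["ft_torque"]
    print(msg,"t%.2f"%o["time_s"],"F jx,jy,z",np.round([F@jx,F@jy,F[2]],2),"T.a %.2f"%(T@a),"w%.4f"%o["gripper_width"],"ff%.1f"%o["finger_force"])
    return o
E
python3 - <<'E'
from h import *
from bench import bot
phi=.165
bot.movep(*pose(phi,TAU,K0,up=.07)); st(bot,"pre")
p,o=pose(phi,TAU,K0); print(bot.move_linear(p,speed=.1,until_force=6)); st(bot,"at")
bot.command_gripper(0.0); st(bot,"grip")
c=bot.read_camera("wrist")[0]; cv2.imwrite("pics/g1.png",c[...,::-1])
print(bot.observe()["position"]-p)
E
```

```text
pre t4.02 F jx,jy,z [-0.54 -0.19  0.72] T.a 0.08 w0.0852 ff0.0
False
at t4.85 F jx,jy,z [-0.07 -0.4  -0.33] T.a -0.00 w0.0852 ff0.0
grip t5.57 F jx,jy,z [-4.38 -1.4   5.62] T.a 0.11 w0.0131 ff58.6
[ 9.99094983e-05 -1.82539514e-04  5.05578214e-04]
```

View pics/g1.png

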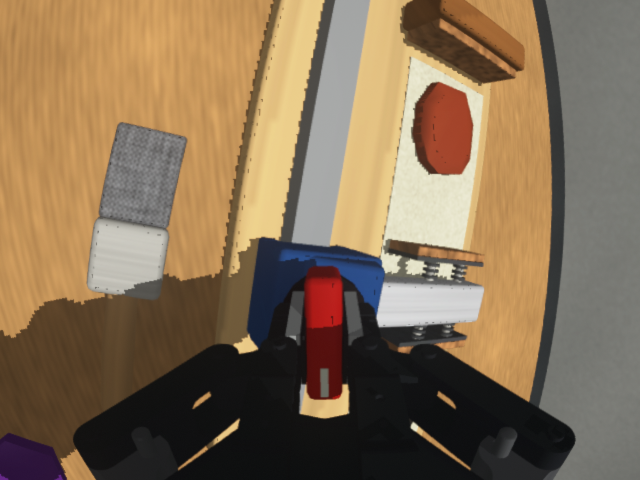

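The bar sits centred between the pads, from about (322,270) to (322,395). Next I turn it anticlockwise in steps, watching the moment about the axis.

```bash
python3 - <<'E'
from h import *
from bench import bot
phi=.165;prev=None
while phi<.165+1.25:
    phi+=.12; bot.movep(*pose(phi,TAU,K0)); o=st(bot,"phi%.3f"%phi)
    T=o["ft_torque"]@fr()[2]
    if abs(T)>1.5 : break
E
```

```text
phi0.285 t5.87 F jx,jy,z [-2.96 -2.58  7.36] T.a 0.24 w0.0133 ff62.2
phi0.405 t6.12 F jx,jy,z [-5.24 -3.28  8.2 ] T.a 0.27 w0.0135 ff62.1
phi0.525 t6.37 F jx,jy,z [-4.59 -4.64  7.93] T.a 0.30 w0.0133 ff61.9
phi0.645 t6.62 F jx,jy,z [-4.75 -2.8   8.9 ] T.a 0.24 w0.0131 ff61.5
phi0.765 t6.87 F jx,jy,z [-4.55 -1.28  7.7 ] T.a 0.12 w0.0136 ff61.0
phi0.885 t7.12 F jx,jy,z [-4.42  0.2   7.81] T.a 0.15 w0.0134 ff60.7
phi1.005 t7.37 F jx,jy,z [-4.42 -0.11  7.63] T.a 0.14 w0.0131 ff60.7
phi1.125 t7.62 F jx,jy,z [-3.02  0.47  7.69] T.a 0.03 w0.0133 ff60.8
phi1.245 t7.87 F jx,jy,z [-3.69  0.05  7.72] T.a 0.12 w0.0136 ff60.8
phi1.365 t8.12 F jx,jy,z [-4.4   0.63  9.23] T.a 0.14 w0.0136 ff60.9
phi1.485 t8.37 F jx,jy,z [-4.3   1.19  6.97] T.a 0.07 w0.0131 ff61.0
```

```bash
python3 - <<'E'
from h import *
from bench import bot
jy=fr()[1];phi=1.485
F0=bot.observe()["wrist_force"]@jy; dy=0; L=[]
def F(): return np.mean([(bot.dwell(.02),bot.observe()["wrist_force"]@jy)[1] for _ in range(5)])-F0
while dy>-.08:
    dy-= .015 if dy>-.029 else .005 if dy>-.055 else .0015
    bot.move_linear(pose(phi,TAU,K0,dy)[0],speed=.04); f=F(); L.append((round(dy,4),round(f,2)))
    if dy<-.055 and f>5.0: break
print(L); o=st(bot); print(o["position"]-pose(phi,TAU,K0,dy)[0])
c=bot.camera_info("wrist");p,d=bot.read_camera("wrist");np.savez("w3.npz",p=p,d=d,**c)
p2,d2=bot.read_camera("top");np.savez("top3.npz",p=p2,d=d2,**bot.camera_info("top"))
x=cv2.resize(p2[110:270,300:460],(600,600),interpolation=cv2.INTER_CUBIC)
cv2.imwrite("pics/t3.png",x[...,::-1])
E
```

```text
[(-0.015, np.float64(-2.07)), (-0.03, np.float64(-1.82)), (-0.035, np.float64(-2.29)), (-0.04, np.float64(-1.64)), (-0.045, np.float64(-1.84)), (-0.05, np.float64(-1.96)), (-0.055, np.float64(-2.25)), (-0.06, np.float64(-1.99)), (-0.0615, np.float64(-1.09)), (-0.063, np.float64(-0.57)), (-0.0645, np.float64(0.56)), (-0.066, np.float64(1.27)), (-0.0675, np.float64(2.4)), (-0.069, np.float64(2.82)), (-0.0705, np.float64(3.57)), (-0.072, np.float64(4.97)), (-0.0735, np.float64(5.72))]
 t14.73 F jx,jy,z [-4.07  6.71  8.73] T.a -0.21 w0.0132 ff62.0
[0.00029297 0.00209878 0.00016769]
```

View pics/t3.png

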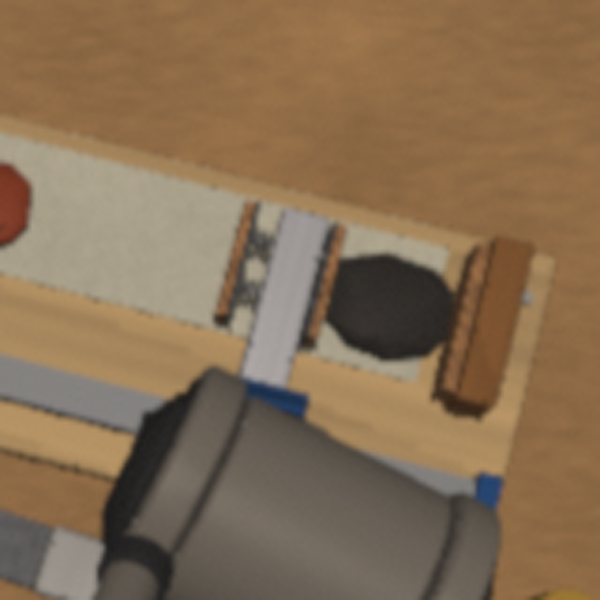

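The picture shows the dark sherd held between the end jaw (about 460,300) and the right pad (about 335,285), with the pad pressed well in. The force slope says about 10–11 mm, which is too deep. I'll check that by measuring the pad against the jaw arm.

```bash
cat >> h.py <<'E'
def pads(name,fish,jy0=None):
    "runs of cork / arm along jig y at the pads' height"
    c=np.load(name);jx,jy,a=fr();P,uv=cloud(c,c["d"],np.ones((480,640),bool),fish)
    ctr=np.array([.5962,-.083,0]); J=np.c_[(P-ctr)@jx+(-.06),(P-ctr)@jy,P[:,2]]
    m=(J[:,0]>.01)&(J[:,0]<.07)&(abs(J[:,1])<.14)&(J[:,2]>.035)&(J[:,2]<.09); J=J[m]
    hist,e=np.histogram(J[:,1],np.arange(-.14,.1401,.002))
    print(name,[(round(e[i]*1000),int(hist[i]),round(float(np.median(J[(J[:,1]>=e[i])&(J[:,1]<e[i+1]),2])*1000))) for i in range(len(hist)) if hist[i]>3])
E
python3 - <<'E'
from h import *
for n,f_ in(("top0.npz",0),("top3.npz",0),("w1.npz",1),("w3.npz",1)): pads(n,bool(f_))
c=np.load("w3.npz")["p"];cv2.imwrite("pics/w3.png",c[...,::-1])
E
```

```text
top0.npz [(-40, 24, 51), (-38, 25, 50), (-36, 26, 50), (-34, 22, 51), (-32, 15, 51), (-30, 9, 47), (-28, 6, 47), (-26, 10, 49), (-24, 4, 46), (-22, 8, 48), (-20, 7, 48), (-18, 24, 57), (-16, 24, 58), (-14, 24, 57), (-12, 25, 57), (-10, 25, 57), (-8, 25, 57), (-6, 24, 57), (-4, 25, 57), (-2, 25, 58), (0, 24, 58), (2, 25, 57), (4, 24, 57), (6, 26, 58), (8, 21, 56), (10, 5, 46), (12, 8, 48), (14, 7, 46), (16, 8, 49), (18, 4, 47), (20, 9, 49), (22, 23, 48), (24, 25, 50), (26, 22, 50), (28, 26, 50), (30, 22, 50)]
top3.npz [(-100, 24, 50), (-98, 24, 51), (-96, 22, 50), (-94, 26, 50), (-92, 27, 49), (-90, 13, 54), (-88, 23, 56), (-86, 25, 58), (-84, 23, 57), (-82, 24, 58), (-80, 27, 58), (-78, 22, 58), (-76, 26, 57), (-74, 26, 57), (-72, 24, 58), (-70, 25, 57), (-68, 24, 58), (-66, 24, 58), (-64, 24, 57), (-62, 27, 55), (-60, 7, 49), (-58, 6, 48), (-56, 7, 48), (-54, 8, 48), (-52, 6, 47), (-50, 9, 46), (-48, 21, 51), (-46, 26, 50), (-44, 24, 50), (-42, 24, 50), (-40, 17, 50)]
w1.npz [(-40, 38, 52), (-38, 77, 52), (-36, 71, 52), (-34, 69, 52), (-32, 193, 48), (-30, 40, 47), (-28, 43, 48), (-26, 23, 50), (-24, 44, 49), (-22, 16, 49), (-20, 8, 52), (-18, 35, 58), (-16, 48, 59), (-14, 82, 59), (-12, 77, 59), (-10, 75, 59), (-8, 71, 59), (-6, 73, 59), (-4, 72, 59), (-2, 76, 59), (0, 75, 59), (2, 76, 59), (4, 75, 59), (6, 75, 59), (8, 93, 58), (10, 165, 50), (12, 28, 49), (14, 36, 48), (16, 29, 50), (18, 34, 48), (20, 29, 49), (22, 33, 51), (24, 68, 52), (26, 80, 52), (28, 74, 52), (30, 83, 52), (32, 120, 45)]
w3.npz [(-100, 31, 52), (-98, 72, 52), (-96, 88, 52), (-94, 81, 52), (-92, 71, 52), (-90, 12, 50), (-88, 47, 58), (-86, 48, 59), (-84, 50, 59), (-82, 52, 59), (-80, 50, 59), (-78, 48, 59), (-76, 47, 59), (-74, 47, 59), (-72, 48, 59), (-70, 63, 59), (-68, 85, 59), (-66, 42, 59)]
```

View pics/w3.png

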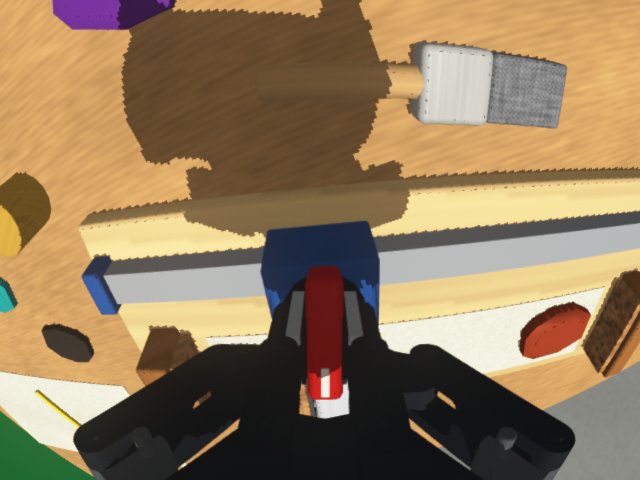

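Depth agrees: the span between the pad faces fell from about 72 mm to 61.5 mm, so the pad is in about 10.5 mm. I'll ease back about 4.5 mm, still holding the knob, and re-measure.

```bash
cat >> h.py <<'E'
def span(c,d):
    jx,jy,a=fr();P,uv=cloud(c,d,np.ones((480,640),bool),False)
    ctr=np.array([.5962,-.083,0]); x=(P-ctr)@jx-.06;y=(P-ctr)@jy;z=P[:,2]
    m=(x>.015)&(x<.065)&(abs(y)<.14)&(z>.042); x,y=x[m],y[m]; r=[]
    for x0 in np.arange(.015,.065,.0025):     # per strip: outermost pad pixels
        k=(x>=x0)&(x<x0+.0025)
        if k.sum()>5: r.append((y[k].min(),y[k].max()))
    r=np.median(r,0); return r, r[1]-r[0]
E
python3 - <<'E'
from h import *
from bench import bot
jy=fr()[1];phi=1.485
ref=np.load("top0.npz");s0=span(ref,ref["d"]);t3=np.load("top3.npz");s3=span(t3,t3["d"]);print(s0,s3,"comp",s0[1]-s3[1])
for dy in(-.071,-.0685,-.067):
    bot.move_linear(pose(phi,TAU,K0,dy)[0],speed=.02);bot.dwell(.15)
    ci=bot.camera_info("top");s=np.mean([span(ci,bot.read_camera("top")[1])[1] for _ in range(3)])
    o=st(bot,"dy%.4f comp %.4f err %.4f"%(dy,s0[1]-s,(bot.observe()["position"]-pose(phi,TAU,K0,dy)[0])@jy))
E
```

```text
(array([-0.03899463,  0.0308268 ]), np.float64(0.06982142970868305)) (array([-0.09909129, -0.03969231]), np.float64(0.05939898779874069)) comp 0.010422441909942355
dy-0.0710 comp 0.0080 err 0.0021 t15.41 F jx,jy,z [-3.73  6.2   7.97] T.a -0.21 w0.0133 ff62.0
dy-0.0685 comp 0.0061 err 0.0018 t15.98 F jx,jy,z [-3.89  4.41  8.36] T.a -0.15 w0.0134 ff61.8
dy-0.0670 comp 0.0051 err 0.0017 t16.53 F jx,jy,z [-4.44  4.05  7.98] T.a -0.10 w0.0133 ff61.7
```

```bash
python3 - <<'E'
from h import *
from bench import bot
jy=fr()[1];ref=np.load("top0.npz");s0=span(ref,ref["d"]);ci=bot.camera_info("top")
def m(msg):
    r=[span(ci,bot.read_camera("top")[1]) for _ in range(4)]
    st(bot,"%s comp %.4f face %s"%(msg,s0[1]-np.mean([x[1] for x in r]),np.mean([x[0] for x in r],0).round(4)))
dy=-.0685;bot.move_linear(pose(1.485,TAU,K0,dy)[0],speed=.02);bot.dwell(.1);m("start")
for phi in(1.3,1.1,.95):
    bot.movep(*pose(phi,TAU,K0,dy));bot.dwell(.05)
    m("phi%.2f"%phi)
E
```

```text
start comp 0.0065 face [-0.0988 -0.0354] t17.08 F jx,jy,z [-4.33  3.21  8.32] T.a -0.06 w0.0132 ff61.7
phi1.30 comp 0.0065 face [-0.0988 -0.0355] t17.58 F jx,jy,z [-3.45  4.44  9.03] T.a -0.23 w0.0133 ff61.2
phi1.10 comp 0.0067 face [-0.0988 -0.0356] t18.08 F jx,jy,z [-3.99  4.02  8.06] T.a -0.24 w0.0133 ff61.0
phi0.95 comp 0.0068 face [-0.0986 -0.0356] t18.58 F jx,jy,z [-4.53  3.73  8.17] T.a -0.17 w0.0130 ff60.8
```

Stable at about 6.5 mm. Now I lock it, turning until the torque shows the stop or the knob is well past 1.3.

```bash
python3 - <<'E'
from h import *
from bench import bot
jy=fr()[1];ref=np.load("top0.npz");s0=span(ref,ref["d"]);ci=bot.camera_info("top")
def m(msg):
    r=[span(ci,bot.read_camera("top")[1]) for _ in range(4)]
    st(bot,"%s comp %.4f face %s"%(msg,s0[1]-np.mean([x[1] for x in r]),np.mean([x[0] for x in r],0).round(4)))
dy=-.0685
for phi in(.75,.55,.35,.165,.1,.05,0.):
    bot.movep(*pose(phi,TAU,K0,dy));bot.dwell(.05)
    m("phi%.2f"%phi)
    if abs(bot.observe()["ft_torque"]@fr()[2])>1.2: break
E
```

```text
phi0.75 comp 0.0068 face [-0.0986 -0.0356] t19.08 F jx,jy,z [-3.27  4.9   7.11] T.a -0.22 w0.0132 ff60.4
phi0.55 comp 0.0062 face [-0.0988 -0.0351] t19.58 F jx,jy,z [-2.55  7.26  8.05] T.a -0.25 w0.0132 ff60.0
phi0.35 comp 0.0061 face [-0.0988 -0.0351] t20.08 F jx,jy,z [-1.34  6.54  7.37] T.a -0.15 w0.0133 ff59.6
phi0.17 comp 0.0061 face [-0.0988 -0.0351] t20.59 F jx,jy,z [-1.26  8.32  7.6 ] T.a -0.11 w0.0134 ff59.3
phi0.10 comp 0.0061 face [-0.0988 -0.0351] t21.09 F jx,jy,z [0.27 8.54 7.41] T.a -0.10 w0.0132 ff60.3
phi0.05 comp 0.0061 face [-0.0988 -0.0351] t21.59 F jx,jy,z [0.34 7.76 5.85] T.a -0.07 w0.0131 ff61.0
phi0.00 comp 0.0061 face [-0.0989 -0.0351] t22.09 F jx,jy,z [0.03 8.86 5.73] T.a -0.08 w0.0129 ff61.1
```

```bash
python3 - <<'E'
from h import *
from bench import bot
jx,jy,a=fr();e2=np.cross(a,jy);ref=np.load("top0.npz");s0=span(ref,ref["d"]);ci=bot.camera_info("top")
dy=-.0685
bot.command_gripper(.085);st(bot,"open")
bot.move_linear(pose(0,TAU,K0,dy,up=.10)[0],speed=.1);bot.dwell(.2)
r=[span(ci,bot.read_camera("top")[1]) for _ in range(4)]
st(bot,"comp %.4f"%(s0[1]-np.mean([x[1] for x in r])))
print(np.mean([x[0] for x in r],0))
c=bot.camera_info("wrist");p,d=bot.read_camera("wrist");np.savez("w4.npz",p=p,d=d,**c)
h=cv2.cvtColor(p,cv2.COLOR_RGB2HSV).astype(int)
m=((h[...,0]<6)|(h[...,0]>174))&(h[...,1]>190)&(h[...,2]>60)
P,uv=cloud(c,d,m,True); k=(np.linalg.norm(P-(K0+jy*dy),axis=1)<.05); P=P[k];L=np.c_[P@jy,P@e2,P@a]
L=L[L[:,2]>np.percentile(L[:,2],60)-.004]
bx=cv2.boxPoints(cv2.minAreaRect(L[:,:2].astype(np.float32)));e=max([bx[1]-bx[0],bx[2]-bx[1]],key=np.linalg.norm);e=e*np.sign(e[0])
print("bar phi",np.arctan2(e[1],e[0]))
t=bot.read_camera("top")[0];cv2.imwrite("pics/t5.png",np.hstack([cv2.resize(p,(640,480))[...,::-1]]));x=cv2.resize(t[110:290,190:470],(784,504),interpolation=cv2.INTER_CUBIC);cv2.imwrite("pics/t6.png",x[...,::-1])
E
```

```text
open t22.78 F jx,jy,z [ 0.38 -0.24  0.1 ] T.a 0.06 w0.0851 ff0.0
comp 0.0062 t24.32 F jx,jy,z [ 0.25 -0.99  0.24] T.a 0.04 w0.0847 ff0.0
[-0.09870155 -0.03505036]
bar phi -0.0017049742
```

View pics/t6.png

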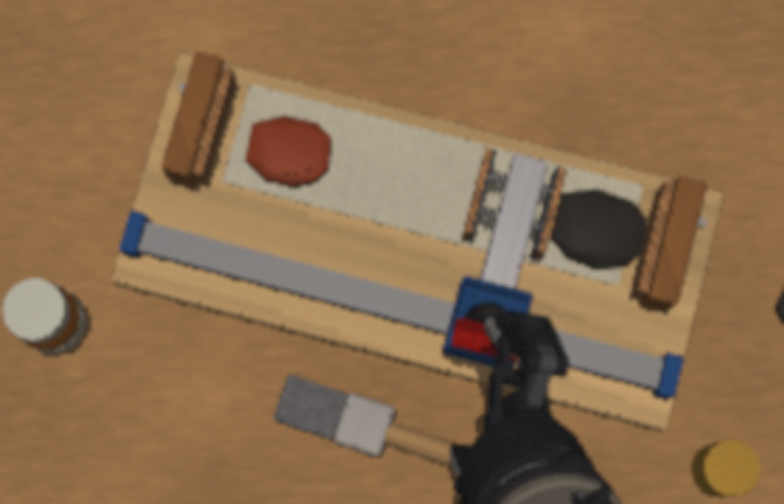

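View pics/t5.png

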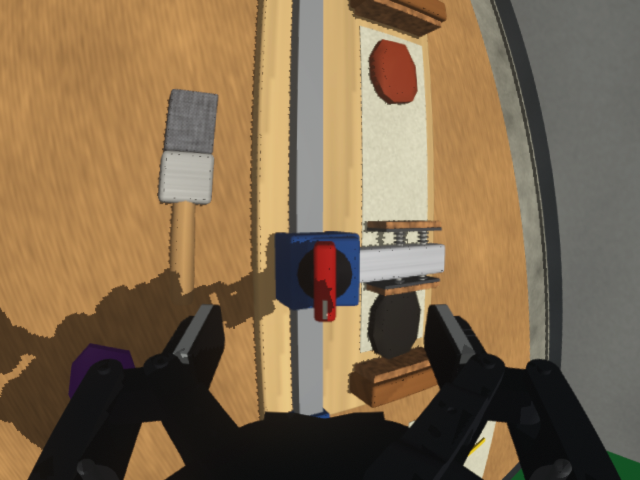

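The dark sherd (395,322) is held between the end jaw and the right pad, which is pressed in about 6 mm and has not sprung back. The knob at (325,282) is locked at an angle past its starting one, the gripper is clear, and the other things are where they were.

```bash
python3 -c "
from bench import bot
print(bot.job_done())"
```

```text
the job is handed in; nothing more can be done
None
```

The dark sherd is held against the right end jaw with the pad pressed in about 6 mm (it reached about 10.5 mm first, and I eased it back before locking); the knob is locked and released, and the job was handed in at about 24 s, with no verdict shown.

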